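# Unlock the folding stay and shut the tool chest

### The job

The red tool chest stands open, its lid propped by the locked folding stay on its left side. Lift the stay's knee by its yellow knob, past centre, to unlock it, then lower the lid under control, without forcing or slamming it, until it is fully shut. Leave the oil bottle, the bit box and the tape measure where they are.

Things in the scene. Friction and masses are not known exactly. Their poses are not given: they have to be found in the camera images.
- chest: Fixed red steel tool chest, 200 mm deep (x), 260 mm wide (y); origin at the centre of its underside on the bench. Its x axis points from the front to the hinge side, y to its left, z up. The rim is 100 mm above the bench. Lid: a shell 50 mm deep with the same outline as the chest.
- chest_lid (a joint): Lid angle, rad: 0 = propped open (62 degrees up from shut), grows as it closes, 1.08 = fully shut on the rim. The hinge is stiff (0.5 N m friction): once the stay is unlocked the lid stays wherever it is left, and must be pushed all the way down (about 3 to 8 N at its front edge). While the stay is locked the lid cannot be lowered.
- stay_knee (a joint): Knee angle of the folding stay, rad: 0 = locked, against its stop; 0.26 = the two links in line (centre); above that it is past centre and folds upward as the lid comes down (about 2.3 with the lid shut). Near the centre the lid rises by about 0.03 rad. The knee may drop back if let go at less than about 0.5.
- knob (a point): Centre of the round yellow knob (18 mm diameter, 41 mm long, along the chest's y) at the stay's knee, 45 mm out from the chest's left wall and 31 mm out from the flat links. Pinch it from above, fingers closing along the chest's x; it may turn in the grip. It moves on a circle about stay_pivot: up and toward the chest's front to unlock; 45 mm of travel is well past centre.
- stay_pivot (a point): Fixed point on the axis (along the chest's y) of the lower link's pivot on the chest's side wall, beside the knob: same y in the chest frame as the knob. The knob's circle about it has a radius of 93 mm.
- lid_hinge (a point): Fixed point in the middle of the lid's hinge axis (along the chest's y), at the rear rim, 100 mm above the bench.
- lid_edge (a point): Middle of the lid's upper front edge (the outer corner of top panel and front wall): with the lid shut it lies 200 mm in front of lid_hinge and 50 mm above it; with the lid open it is the lid's highest part and can be pushed down from above. The lid's walls are 4 mm thick.
- oil_bottle_mid (a point): Centre of the loose red oil bottle, 48 mm in diameter, 130 mm tall, standing right of the chest.
- bit_box_mid (a point): Centre of the loose red and black bit box, 60x110x42 mm, lying in front of the chest.
- tape_measure_mid (a point): Centre of the loose yellow tape measure, 62x94x38 mm, lying left of the chest.

How it is judged:
By the outcome, as a careful person would: the job done as asked, in the order asked, and still so for the second after the job is handed in, with the robot touching nothing.
It also fails if it takes over 51 s, if anything falls off the work surface, if the arm or the gripper's body presses on something with over 40 N, if the wrist force passes 120 N, or if a joint passes its speed limit or range.

### The arm

A 6-joint arm with a two-finger parallel gripper is mounted at the origin on a cart in front of the work surface, level with it; the furniture and walls round the work are solid. World frame = base frame: x ahead of the robot, y to its left, z up, the work surface at z = 0. Lengths are in m, angles in rad, forces in N, time in s.
With the tool pointing down it reaches from about 0.225 to 0.875 m from the base axis. Payload 3.4 kg.
Tool frame: the origin (TCP) lies at the very end of the fingers, on their centre line; the grasp point (between the pads) lies 19 mm behind it (manip.pinch_z is the distance from the TCP to the grasp point, in m); z points along the fingers, y is the line along which they close (so a half turn about z gives the same grasp; the last joint's range is limited). The gripper opens to 85 mm and grips with 20 to 120 N. Pads are 22 mm wide; open, the fingers measure 114 mm over their backs; the gripper's body (76 mm by 85 mm) begins 54 mm behind the grasp point. The pads swing forward as they close: fully open they stand 13 mm farther back than shut.
Start: joints at [-1.339, 0.276, 1.505, -0, 1.361, -0.121], TCP at [0.199, -0.54, 0.231] pointing down, gripper open.
Joint ranges: [-2.89, 2.89], [-0.75, 2.08], [0.22, 2.7], [-1.18, 4.32], [0.11, 2.71], [-2.7, 2.7]. Speed limits (rad/s): [2.57, 2.57, 3.14, 3.14, 3.14, 3.14].

### API

Orientations are given as a unit quaternion [w, x, y, z].
In Python, from rig import manip gives the robot as it stands. The module is installed in compiled form; this text tells all that it offers.
- The arm moves only by the shell command python3 -m jog 'ROWS' [FORCE]. ROWS is JSON, a list of rows, each an object of numbers: "dx", "dy", "dz": the shift along the tool's x, y, z each as a share of 25 cm, from -1 to 1; "ax", "ay", "az": the turn, a rotation vector about the tool's x, y, z each as a share of 90 degrees, from -1 to 1; "grip": the opening, from -1 (shut) to 1 (fully open), so that 0 is half open. A call has 1 to 5 rows; each row is the pose to reach, as a shift and turn from the pose commanded when the call began, along the tool's axes at that moment; what a row does not reach only later rows make up. A row lasts 1/12 s, in which the tool goes at most 41.7 mm and 7.16 degrees, less where a joint would pass 70% of its speed; a pose out of reach is approached as far as the arm can. A call with a number of a shift or a turn outside -1 to 1 is refused whole. A call with a gripper value outside its range is refused whole. The fingers move at their own pace and stop on an object; FORCE is the grip in N (left out, the last holds). Time passes only in rows, so rows that repeat a pose let the fingers close. It gives the time, the measured TCP pose, the force, the opening and the grip force at its end, in the units of the state.
- manip.get_state(): the state, without advancing time (a new reading comes with each control period).
- manip.get_image(name): name is "side" or "top"; returns a dict with "img" (400x640x3 uint8, red, green, blue), "mtx" (3x3 intrinsics, pixels), "world_to_cam" (4x4, takes a point from world to camera coordinates). Camera axes: x right, y down, z forward; pixel columns grow to the right and rows downward; lengths in m; the calibration is good to about 2 mm. A picture is of the moment at which its call begins. There is no depth.
- manip.sign_off(): hands the job in; it is judged then, once.
The state is a dict: "clock": time; "qpos": joint angles; "qd": joint speeds; "effort": joint torques, N m; "position": TCP position; "ee_rot": TCP orientation; "contact_force": force on the tool from outside, world axes, zero at the start; "moment": the same for the moment, N m; "width": finger opening in m; "gripper_force": force on a finger pad.
Only numpy, scipy, OpenCV 4.12 (cv2) and the standard library are available. Lean on these libraries where they do the work, as an engineer would, in place of code of your own. Each camera call takes 0.05 s, during which the arm holds its last target. There are 200 camera calls.

## Working session

There is one attempt and no reset: what is moved stays moved. The work goes in short steps, Python scripts to look and compute and a shell command to move; the robot and the scene stay as the last step left them, time stands still between calls to the robot, and variables do not carry over. Pictures are saved under pics/ and viewed, at most 10 in all, crops included, and the job is handed in when it is done.

```bash
mkdir -p pics
python3 - <<'E'
from rig import manip
import cv2,numpy as np
s=manip.get_state();print(s)
for n in("side","top"):
    d=manip.get_image(n);cv2.imwrite(f"pics/{n}0.png",d["img"][:,:,::-1]);np.savez(f"{n}0.npz",**d);print(n,d["mtx"].tolist(),np.round(d["world_to_cam"],3).tolist())
E
```

```text
{'clock': 0.0, 'qpos': array([-1.33900722e+00,  2.76597339e-01,  1.50615160e+00,  3.51398035e-05,
        1.36071344e+00, -1.20978209e-01]), 'qd': array([ 1.14796682e-03, -2.98110058e-04, -1.12785795e-03, -1.09991933e-03,
       -8.01394665e-05,  8.96542802e-04]), 'effort': array([-1.11510613e-03, -4.16771650e+01, -2.45802498e+01, -1.31832603e-04,
        1.11771884e-02, -4.86384948e-06]), 'position': array([ 0.19855351, -0.53905415,  0.23043103]), 'ee_rot': array([-9.34379950e-04,  9.84484906e-01,  1.75466794e-01, -3.46162044e-05]), 'contact_force': array([ 0.24116477,  0.21796067, -0.12618305]), 'moment': array([ 0.05625588, -0.0331769 ,  0.02386726]), 'gripper_force': 0.0, 'width': 0.08544552121358143}
side [[508.9370523572524, 0.0, 316.5656117704536], [0.0, 508.9370523572524, 205.07997748594025], [0.0, 0.0, 1.0]] [[-0.822, -0.569, 0.002, 0.451], [-0.359, 0.516, -0.778, 0.333], [0.441, -0.641, -0.628, 1.377], [0.0, 0.0, 0.0, 1.0]]
top [[487.4910208727606, 0.0, 323.75610083948504], [0.0, 487.4910208727606, 197.07581032867262], [0.0, 0.0, 1.0]] [[-0.003, -1.0, -0.004, 0.051], [-0.99, 0.003, -0.14, 0.542], [0.14, 0.003, -0.99, 1.377], [0.0, 0.0, 0.0, 1.0]]
```

View pics/side0.png

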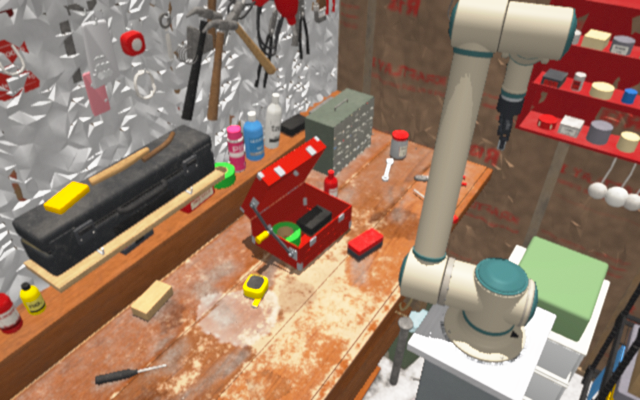

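View pics/top0.png

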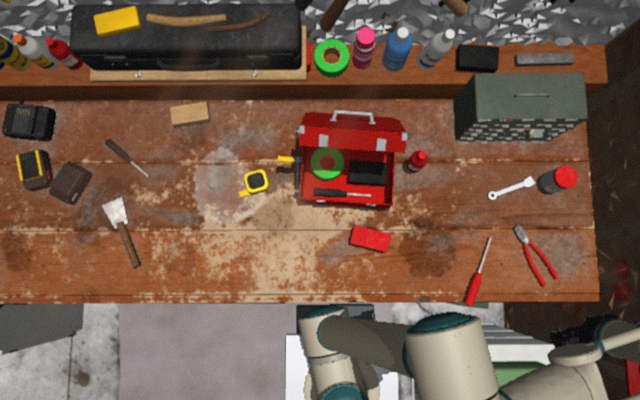

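Side view: knob near (262,237), lid edge top near (320,145), tape at (256,288). Top view: knob near (286,160), chest front edge from (297,203) to (392,207). I'll zoom in on both.

Run:
```python
import cv2,numpy as np
a=cv2.imread("pics/side0.png")[130:280,230:370];b=cv2.imread("pics/top0.png")[100:220,270:430]
r=lambda i,s:cv2.resize(i,None,fx=s,fy=s,interpolation=cv2.INTER_CUBIC)
a=r(a,4);b=r(b,4);print(a.shape,b.shape)
cv2.imwrite("pics/za.png",a);cv2.imwrite("pics/zb.png",b)
for n,box in(("side",(220,225,275,250)),("top",(272,150,300,170))):
    i=cv2.imread(f"pics/{n}0.png");h=cv2.cvtColor(i,cv2.COLOR_BGR2HSV)
    m=cv2.inRange(h,(20,150,100),(32,255,255));x0,y0,x1,y1=box;k=m[y0:y1,x0:x1]
    ys,xs=np.nonzero(k);print(n,xs.mean()+x0,ys.mean()+y0,xs.min()+x0,xs.max()+x0,ys.min()+y0,ys.max()+y0,len(xs))
    print(cv2.minAreaRect(np.float32(np.c_[xs+x0,ys+y0])))
```

```text
(600, 560, 3) (480, 640, 3)
side 261.44444444444446 236.55555555555554 255 268 231 243 99
((261.4706115722656, 236.38233947753906), (6.833309173583984, 14.317410469055176), 49.398704528808594)
top 285.13592233009706 158.81553398058253 278 292 155 163 103
((284.9617614746094, 158.9970703125), (14.495638847351074, 7.0560784339904785), 4.39870548248291)
```

View pics/za.png

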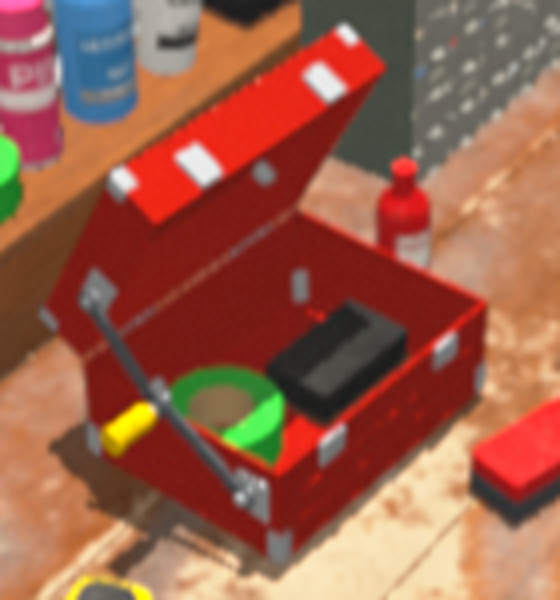

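View pics/zb.png

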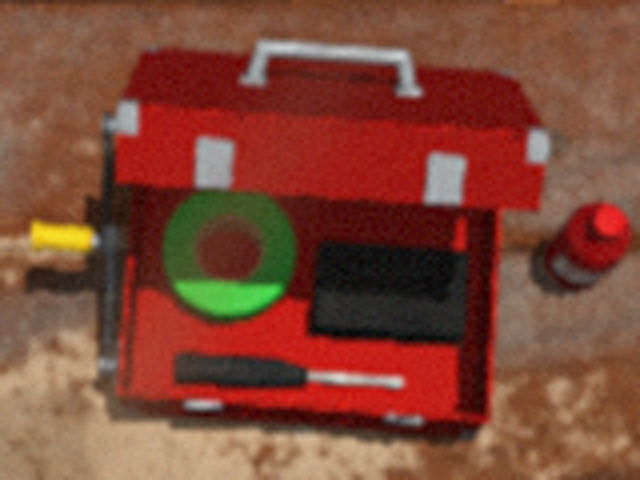

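The crops show the knob, the lower pivot at side (291.8,252.5) and top (296.8,191.8), the lid's top edge, and the front rim. I'll triangulate these points.

```bash
cat > h.py <<'E'
import cv2,numpy as np
def P(n):
    d=np.load(n+"0.npz");return d["mtx"]@d["world_to_cam"][:3]
def tri(s,t):
    X=cv2.triangulatePoints(P("side"),P("top"),np.float64(s).reshape(2,1),np.float64(t).reshape(2,1))[:,0];X=X[:3]/X[3]
    e=[np.round((lambda q:q[:2]/q[2])(P(n)@np.r_[X,1])-p,1) for n,p in(("side",s),("top",t))]
    return X,e
E
python3 - <<'E'
from h import *
np.set_printoptions(precision=4,suppress=True)
S=lambda x,y:(230+x/4-.4,130+y/4-.4); T=lambda x,y:(270+x/4-.4,100+y/4-.4)
for n,s,t in[("knob",(261.45,236.45),(285.05,158.9)),("pivot",S(247,490),T(107,367)),("lidL",S(113,172),T(118,103)),("lidR",S(345,26),T(550,130)),
 ("rimFL",S(273,475),T(112,400)),("rimFR",S(486,303),T(492,425)),("rimFL_b",S(273,475),T(122,397)),("bottle top",S(404,165),T(608,217))]:
    print(n,*tri(s,t))
def onplane(n,p,z):
    d=np.load(n+"0.npz");R=d["world_to_cam"][:3,:3];c=-R.T@d["world_to_cam"][:3,3];r=R.T@np.linalg.inv(d["mtx"])@np.r_[p,1];return c+r*(z-c[2])/r[2]
for k,p in(("FL",(112,400)),("FR",(492,425))):print(k,onplane("top",T(*p),.1))
print("tape",onplane("top",(256,181),.038),onplane("side",(256,285),.03),"box",onplane("top",(369,238),.042))
E
```

```text
knob [0.6372 0.1556 0.1198] [array([-0.1, -0. ]), array([0.1, 0.1])]
pivot [0.5522 0.1262 0.0802] [array([-0.2, -0. ]), array([0.1, 0.2])]
lidL [0.6773 0.1062 0.3028] [array([-0.7, -0.2]), array([0.4, 0.7])]
lidR [ 0.6612 -0.1539  0.2968] [array([-0.6, -0.1]), array([0.4, 0.8])]
rimFL [0.5277 0.1224 0.1052] [array([0.7, 0.1]), array([-0.4, -0.7])]
rimFR [ 0.51   -0.1407  0.0981] [array([0.5, 0.1]), array([-0.3, -0.6])]
rimFL_b [0.5315 0.1163 0.0981] [array([0.9, 0.2]), array([-0.5, -0.9])]
bottle top [ 0.6458 -0.22    0.1332] [array([-0.5, -0.1]), array([0.3, 0.6])]
FL [0.5266 0.1217 0.1   ]
FR [ 0.5082 -0.1412  0.1   ]
tape [0.5902 0.2469 0.038 ] [0.5861 0.2508 0.03  ] box [ 0.4229 -0.0797  0.042 ]
```

```bash
cat > g.py <<'E'
import sys,numpy as np
from scipy.spatial.transform import Rotation as R
# print successive calls' (dx,dy,dz,az) for a chain of world targets x,y,z,toolx_deg, from the current pose
def frame(a): 
    a=np.radians(a);return np.array([[np.cos(a),np.sin(a),0],[np.sin(a),-np.cos(a),0],[0,0,-1]])
def plan(start,wps):
    p=np.array(start[:3]);a=start[3]
    for w in wps:
        d=frame(a).T@(np.array(w[:3])-p)
        print("dx %.3f dy %.3f dz %.3f az %.3f  rows %.1f"%(*(d/.25),-(w[3]-a)/90,max(np.linalg.norm(d)/.0417,abs(w[3]-a)/7.16)))
        p=np.array(w[:3]);a=w[3]
def cur():
    from rig import manip
    s=manip.get_state();q=s["ee_rot"];M=R.from_quat(np.r_[q[1:],q[0]]).as_matrix()
    return [*s["position"],np.degrees(np.arctan2(M[1,0],M[0,0]))]
E
python3 - <<'E'
from g import *
c=cur();print(c)
plan(c,[(.30,-.42,.34,50),(.40,-.23,.36,86.2),(.50,-.05,.36,86.2),(.638,.1635,.26,86.2),(.638,.1635,.101,86.2)][:3]+[(.585,.10,.34,86.2),(.638,.1635,.20,86.2),(.638,.1635,.101,86.2)])
E
```

```text
[np.float64(0.19859120482559717), np.float64(-0.5391429363258357), np.float64(0.23056383805155434), np.float64(20.214828926509313)]
dx 0.545 dy -0.307 dz -0.438 az -0.331  rows 4.6
dx 0.839 dy -0.182 dz -0.080 az -0.402  rows 5.2
dx 0.745 dy 0.351 dz 0.000 az -0.000  rows 4.9
dx 0.621 dy 0.299 dz 0.080 az -0.000  rows 4.2
dx 0.267 dy 0.195 dz 0.560 az -0.000  rows 3.9
dx 0.000 dy 0.000 dz 0.396 az -0.000  rows 2.4
```

```bash
r='{"dx":0.545,"dy":-0.307,"dz":-0.438,"az":-0.331,"grip":1}'; python3 -m jog '[{"dx":0.545,"dy":-0.307,"dz":-0.438,"az":-0.331,"grip":1},{"dx":0.545,"dy":-0.307,"dz":-0.438,"az":-0.331,"grip":1},{"dx":0.545,"dy":-0.307,"dz":-0.438,"az":-0.331,"grip":1},{"dx":0.545,"dy":-0.307,"dz":-0.438,"az":-0.331,"grip":1},{"dx":0.545,"dy":-0.307,"dz":-0.438,"az":-0.331,"grip":1}]'
python3 -m jog '[{"dx":0.839,"dy":-0.182,"dz":-0.08,"az":-0.402,"grip":1},{"dx":0.839,"dy":-0.182,"dz":-0.08,"az":-0.402,"grip":1},{"dx":0.839,"dy":-0.182,"dz":-0.08,"az":-0.402,"grip":1},{"dx":0.839,"dy":-0.182,"dz":-0.08,"az":-0.402,"grip":1},{"dx":0.839,"dy":-0.182,"dz":-0.08,"az":-0.402,"grip":1}]'
python3 -c "
from g import *
c=cur();print(c)
plan(c,[(.50,-.05,.36,86.2),(.585,.10,.34,86.2),(.638,.1635,.20,86.2)])"
```

```text
[np.float64(0.19859120482559717), np.float64(-0.5391429363258357), np.float64(0.23056383805155434), np.float64(20.214828926509313)]
dx 1.807 dy -1.419 dz -0.518 az -0.733  rows 14.1
dx 0.621 dy 0.299 dz 0.080 az -0.000  rows 4.2
dx 0.267 dy 0.195 dz 0.560 az -0.000  rows 3.9schema error: expected keys dx, dy, dz, ax, ay, az, grip
schema error: expected keys dx, dy, dz, ax, ay, az, grip
```

```bash
python3 -m jog '[{"dx":0.545,"dy":-0.307,"dz":-0.438,"ax":0,"ay":0,"az":-0.331,"grip":1},{"dx":0.545,"dy":-0.307,"dz":-0.438,"ax":0,"ay":0,"az":-0.331,"grip":1},{"dx":0.545,"dy":-0.307,"dz":-0.438,"ax":0,"ay":0,"az":-0.331,"grip":1},{"dx":0.545,"dy":-0.307,"dz":-0.438,"ax":0,"ay":0,"az":-0.331,"grip":1},{"dx":0.545,"dy":-0.307,"dz":-0.438,"ax":0,"ay":0,"az":-0.331,"grip":1}]'
python3 -m jog '[{"dx":0.839,"dy":-0.182,"dz":-0.08,"ax":0,"ay":0,"az":-0.402,"grip":1},{"dx":0.839,"dy":-0.182,"dz":-0.08,"ax":0,"ay":0,"az":-0.402,"grip":1},{"dx":0.839,"dy":-0.182,"dz":-0.08,"ax":0,"ay":0,"az":-0.402,"grip":1},{"dx":0.839,"dy":-0.182,"dz":-0.08,"ax":0,"ay":0,"az":-0.402,"grip":1},{"dx":0.839,"dy":-0.182,"dz":-0.08,"ax":0,"ay":0,"az":-0.402,"grip":1}]'
python3 -c "
from g import *
c=cur();print(c)
plan(c,[(.50,-.05,.36,86.2),(.585,.10,.34,86.2),(.638,.1635,.20,86.2)])"
```

```text
clock: 0.52
position: [0.302, -0.4183, 0.3434]
ee_rot: [0.001, 0.905, 0.425, 0.001]
contact_force: [0.4, -0.4, 0.4]
width: 0.0856
gripper_force: 0.0
clock: 0.93
position: [0.3969, -0.2349, 0.36]
ee_rot: [-0.0, 0.731, 0.683, 0.0]
contact_force: [1.2, -1.1, 1.1]
width: 0.0855
gripper_force: 0.0
[np.float64(0.39688566386992224), np.float64(-0.23494937661645715), np.float64(0.3600481901181126), np.float64(86.13568704408797)]
dx 0.766 dy 0.362 dz 0.000 az -0.001  rows 5.1
dx 0.621 dy 0.299 dz 0.080 az -0.000  rows 4.2
dx 0.267 dy 0.195 dz 0.560 az -0.000  rows 3.9
```

```bash
python3 -m jog '[{"dx":0.75,"dy":0.355,"dz":0,"ax":0,"ay":0,"az":0,"grip":1},{"dx":0.75,"dy":0.355,"dz":0,"ax":0,"ay":0,"az":0,"grip":1},{"dx":0.75,"dy":0.355,"dz":0,"ax":0,"ay":0,"az":0,"grip":1},{"dx":0.75,"dy":0.355,"dz":0,"ax":0,"ay":0,"az":0,"grip":1},{"dx":0.75,"dy":0.355,"dz":0,"ax":0,"ay":0,"az":0,"grip":1}]'
python3 -m jog '[{"dx":0.62,"dy":0.3,"dz":0.08,"ax":0,"ay":0,"az":0,"grip":1},{"dx":0.62,"dy":0.3,"dz":0.08,"ax":0,"ay":0,"az":0,"grip":1},{"dx":0.62,"dy":0.3,"dz":0.08,"ax":0,"ay":0,"az":0,"grip":1},{"dx":0.62,"dy":0.3,"dz":0.08,"ax":0,"ay":0,"az":0,"grip":1},{"dx":0.62,"dy":0.3,"dz":0.08,"ax":0,"ay":0,"az":0,"grip":1}]'
python3 -m jog '[{"dx":0.27,"dy":0.2,"dz":0.2,"ax":0,"ay":0,"az":0,"grip":0.2},{"dx":0.27,"dy":0.2,"dz":0.2,"ax":0,"ay":0,"az":0,"grip":0.2},{"dx":0.27,"dy":0.2,"dz":0.56,"ax":0,"ay":0,"az":0,"grip":0.2},{"dx":0.27,"dy":0.2,"dz":0.56,"ax":0,"ay":0,"az":0,"grip":0.2},{"dx":0.27,"dy":0.2,"dz":0.56,"ax":0,"ay":0,"az":0,"grip":0.2}]'
python3 - <<'E'
from g import *
from rig import manip
import cv2
c=cur();print(c);plan(c,[(.638,.1635,.101,86.2)])
a=[]
for n,(x,y) in(("side",(190,130)),("top",(240,90))):
    i=manip.get_image(n)["img"][y:y+150,x:x+130,::-1];a.append(cv2.resize(i,None,fx=3,fy=3,interpolation=cv2.INTER_CUBIC))
cv2.imwrite("pics/pre.png",np.hstack(a))
E
```

```text
clock: 1.35
position: [0.4992, -0.0542, 0.3599]
ee_rot: [-0.0, 0.732, 0.681, -0.0]
contact_force: [0.9, -0.5, 0.3]
width: 0.0854
gripper_force: 0.0
clock: 1.77
position: [0.5869, 0.0986, 0.3375]
ee_rot: [-0.002, 0.731, 0.683, 0.001]
contact_force: [0.7, -0.3, -0.3]
width: 0.0854
gripper_force: 0.0
clock: 2.18
position: [0.6365, 0.1566, 0.1927]
ee_rot: [-0.003, 0.732, 0.681, -0.005]
contact_force: [-0.4, -0.5, -1.9]
width: 0.0512
gripper_force: 0.0
[np.float64(0.6364755002827791), np.float64(0.15659960042567267), np.float64(0.19270720459227472), np.float64(85.87968169710669)]
dx 0.028 dy 0.004 dz 0.367 az -0.004  rows 2.2
```

View pics/pre.png

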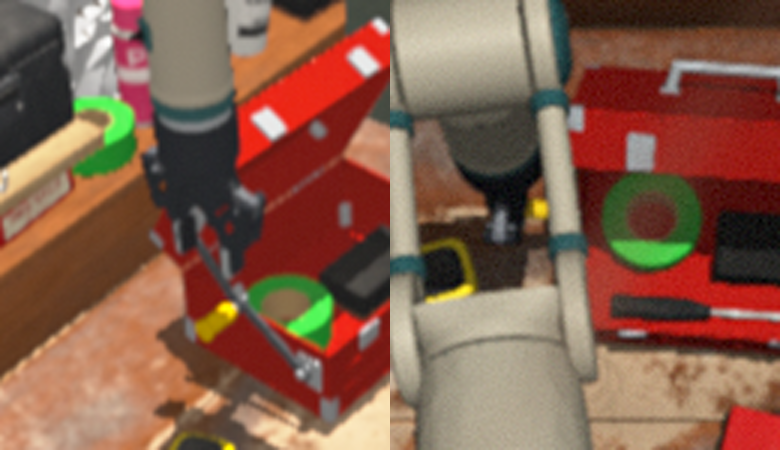

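The open gripper is above the yellow knob (side crop (216,320)), with one finger on each side of it along x. I'll descend partway and re-check.

```bash
python3 -m jog '[{"dx":0.015,"dy":0,"dz":0.15,"ax":0,"ay":0,"az":0,"grip":0.2},{"dx":0.015,"dy":0,"dz":0.2,"ax":0,"ay":0,"az":0,"grip":0.2},{"dx":0.015,"dy":0,"dz":0.2,"ax":0,"ay":0,"az":0,"grip":0.2},{"dx":0.015,"dy":0,"dz":0.2,"ax":0,"ay":0,"az":0,"grip":0.2}]'
python3 -c "
from g import *
c=cur();print(c);plan(c,[(.638,.1635,.101,86.2)])"
```

```text
clock: 2.62
position: [0.6406, 0.1597, 0.1514]
ee_rot: [0.001, 0.733, 0.681, 0.001]
contact_force: [-0.3, 0.2, 0.4]
width: 0.0512
gripper_force: 0.0
[np.float64(0.6406495251523557), np.float64(0.1597221124540575), np.float64(0.15144273655604257), np.float64(85.79529802676115)]
dx 0.014 dy -0.012 dz 0.202 az -0.004  rows 1.2
```

```bash
python3 -m jog '[{"dx":0.014,"dy":-0.012,"dz":0.1,"ax":0,"ay":0,"az":0,"grip":0.2},{"dx":0.014,"dy":-0.012,"dz":0.2,"ax":0,"ay":0,"az":0,"grip":0.2},{"dx":0.014,"dy":-0.012,"dz":0.2,"ax":0,"ay":0,"az":0,"grip":0.2}]'
python3 -m jog '[{"dx":0,"dy":0,"dz":0,"ax":0,"ay":0,"az":0,"grip":-1},{"dx":0,"dy":0,"dz":0,"ax":0,"ay":0,"az":0,"grip":-1},{"dx":0,"dy":0,"dz":0,"ax":0,"ay":0,"az":0,"grip":-1},{"dx":0,"dy":0,"dz":0,"ax":0,"ay":0,"az":0,"grip":-1},{"dx":0,"dy":0,"dz":0,"ax":0,"ay":0,"az":0,"grip":-1}]' 30
python3 -m jog '[{"dx":0,"dy":0,"dz":0,"ax":0,"ay":0,"az":0,"grip":-1},{"dx":0,"dy":0,"dz":0,"ax":0,"ay":0,"az":0,"grip":-1},{"dx":0,"dy":0,"dz":0,"ax":0,"ay":0,"az":0,"grip":-1}]'
```

```text
clock: 2.87
position: [0.6358, 0.1633, 0.0986]
ee_rot: [-0.001, 0.733, 0.681, -0.002]
contact_force: [-1.6, -0.2, -0.2]
width: 0.051
gripper_force: 0.0
clock: 3.28
position: [0.6381, 0.1639, 0.103]
ee_rot: [0.001, 0.732, 0.681, 0.001]
contact_force: [-1.9, 0.2, 6.9]
width: 0.0193
gripper_force: 29.1
clock: 3.53
position: [0.6381, 0.1639, 0.103]
ee_rot: [0.001, 0.732, 0.681, 0.001]
contact_force: [-2.0, -0.3, 6.8]
width: 0.0194
gripper_force: 29.1
```

Gripped (width 19 mm, grip force 29 N). Next I'll lift the knob along its circle in small steps.

```bash
python3 -m jog '[{"dx":0,"dy":-0.009,"dz":-0.018,"ax":0,"ay":0,"az":0,"grip":-1},{"dx":0,"dy":-0.018,"dz":-0.034,"ax":0,"ay":0,"az":0,"grip":-1},{"dx":0,"dy":-0.029,"dz":-0.051,"ax":0,"ay":0,"az":0,"grip":-1},{"dx":0,"dy":-0.040,"dz":-0.066,"ax":0,"ay":0,"az":0,"grip":-1},{"dx":0,"dy":-0.053,"dz":-0.082,"ax":0,"ay":0,"az":0,"grip":-1}]'
python3 -m jog '[{"dx":0,"dy":0,"dz":0,"ax":0,"ay":0,"az":0,"grip":-1},{"dx":0,"dy":0,"dz":0,"ax":0,"ay":0,"az":0,"grip":-1}]'
```

```text
clock: 3.95
position: [0.6254, 0.1649, 0.1214]
ee_rot: [0.001, 0.732, 0.681, 0.001]
contact_force: [4.3, -0.1, -3.8]
width: 0.0199
gripper_force: 29.4
clock: 4.12
position: [0.6251, 0.1649, 0.1217]
ee_rot: [0.001, 0.732, 0.681, 0.001]
contact_force: [3.9, -0.0, 0.0]
width: 0.0195
gripper_force: 29.7
```

```bash
python3 -m jog '[{"dx":0,"dy":-0.020,"dz":-0.022,"ax":0,"ay":0,"az":0,"grip":-1},{"dx":0,"dy":-0.044,"dz":-0.043,"ax":0,"ay":0,"az":0,"grip":-1},{"dx":0,"dy":-0.064,"dz":-0.059,"ax":0,"ay":0,"az":0,"grip":-1},{"dx":0,"dy":-0.086,"dz":-0.074,"ax":0,"ay":0,"az":0,"grip":-1},{"dx":0,"dy":-0.097,"dz":-0.080,"ax":0,"ay":0,"az":0,"grip":-1}]'
python3 -m jog '[{"dx":0,"dy":0,"dz":0,"ax":0,"ay":0,"az":0,"grip":-1},{"dx":0,"dy":0,"dz":0,"ax":0,"ay":0,"az":0,"grip":-1}]'
python3 - <<'E'
from rig import manip
import cv2,numpy as np
a=[]
for n,(x,y) in(("side",(190,130)),("top",(240,90))):
    i=manip.get_image(n)["img"][y:y+150,x:x+130,::-1];a.append(cv2.resize(i,None,fx=3,fy=3,interpolation=cv2.INTER_CUBIC))
cv2.imwrite("pics/lift.png",np.hstack(a))
E
```

```text
clock: 4.53
position: [0.602, 0.1667, 0.1419]
ee_rot: [0.002, 0.732, 0.681, 0.002]
contact_force: [7.8, 0.4, -1.3]
width: 0.019
gripper_force: 29.4
clock: 4.7
position: [0.6017, 0.1667, 0.142]
ee_rot: [0.001, 0.732, 0.681, 0.002]
contact_force: [4.8, 1.0, 1.7]
width: 0.0192
gripper_force: 29.7
```

View pics/lift.png

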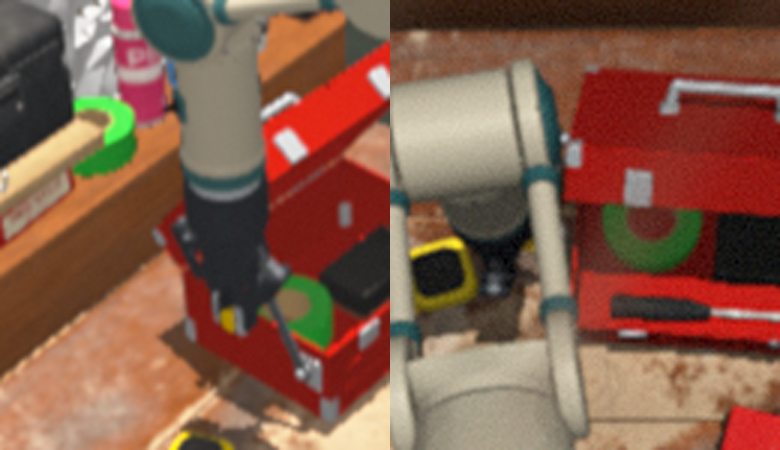

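The knob is held and lifted (side crop (228,318)), and the lid has already begun to come down. The stay is past centre, so I'll release and rise.

```bash
python3 -m jog '[{"dx":0,"dy":0,"dz":0,"ax":0,"ay":0,"az":0,"grip":0},{"dx":0,"dy":0,"dz":0,"ax":0,"ay":0,"az":0,"grip":0},{"dx":0,"dy":0,"dz":0,"ax":0,"ay":0,"az":0,"grip":0},{"dx":0,"dy":0,"dz":0,"ax":0,"ay":0,"az":0,"grip":0}]'
python3 -m jog '[{"dx":0.02,"dy":0,"dz":-0.1,"ax":0,"ay":0,"az":0,"grip":0},{"dx":0.02,"dy":0,"dz":-0.25,"ax":0,"ay":0,"az":0,"grip":0},{"dx":0.02,"dy":0,"dz":-0.4,"ax":0,"ay":0,"az":0,"grip":-1},{"dx":0.02,"dy":0,"dz":-0.56,"ax":0,"ay":0,"az":0,"grip":-1},{"dx":0.02,"dy":0,"dz":-0.72,"ax":0,"ay":0,"az":0,"grip":-1}]'
python3 -m jog '[{"dx":0,"dy":0,"dz":-0.1,"ax":0,"ay":0,"az":0,"grip":-1},{"dx":0,"dy":0,"dz":-0.1,"ax":0,"ay":0,"az":0,"grip":-1}]'
python3 - <<'E'
from rig import manip
import cv2,numpy as np
a=[]
for n,(x,y) in(("side",(220,120)),("top",(250,90))):
    d=manip.get_image(n);i=d["img"]
    i=i[y:y+130,x:x+190,::-1];a.append(cv2.resize(i,None,fx=4,fy=4,interpolation=cv2.INTER_CUBIC)[:, :])
cv2.imwrite("pics/rel.png",cv2.resize(np.vstack(a),None,fx=.57,fy=.57,interpolation=cv2.INTER_AREA))
E
python3 -c "
from g import *
print(cur())"
```

```text
clock: 5.13
position: [0.5983, 0.1664, 0.1398]
ee_rot: [-0.001, 0.732, 0.681, -0.002]
contact_force: [0.2, -0.2, 0.0]
width: 0.0428
gripper_force: 0.0
clock: 5.55
position: [0.5989, 0.1715, 0.3217]
ee_rot: [-0.001, 0.732, 0.681, -0.001]
contact_force: [0.5, -0.3, -0.0]
width: 0.007
gripper_force: 0.0
clock: 5.72
position: [0.6019, 0.1719, 0.3525]
ee_rot: [0.003, 0.732, 0.681, 0.005]
contact_force: [2.0, 0.7, 0.4]
width: 0.0001
gripper_force: 0.0
[np.float64(0.5999472479553375), np.float64(0.1715760197781432), np.float64(0.34627437803541306), np.float64(85.81984548444984)]
```

View pics/rel.png

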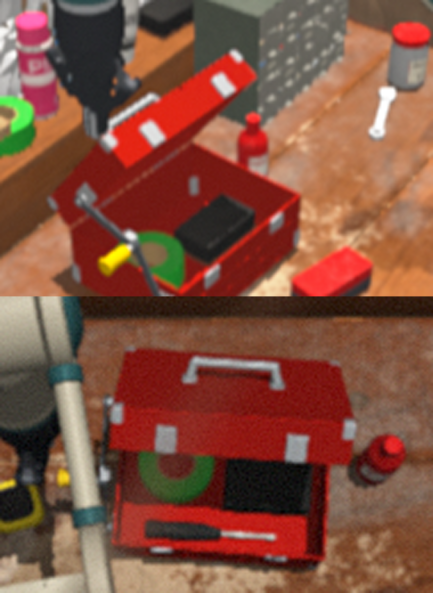

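The knee stays folded (knob at (115,260) in the crop) and the lid has come partly down on its own friction. I'll find its edge now.

Run:
```python
from h import *
from g import *
np.set_printoptions(precision=4,suppress=True)
R_=tri((324.0,142.5),(404.4,141.5));L_=tri((266.5,178.3),(300.2,136.8));print(R_,L_)
xc=np.array([.998,-.066,0]);yc=np.array([.066,.998,0]);H=np.array([.719,-.027,.1])
for q in(R_[0],L_[0]):
    d=q-H;print("chest coords",d@xc,d@yc,d[2],"phi",np.degrees(np.arctan2(d[2],-d@xc)))
def tcp(phi,r=.187,off=.075): p=np.radians(phi);return H+xc*(-r*np.cos(p)+.0145)+yc*off+np.array([0,0,r*np.sin(p)])
for phi in range(78,13,-6): print(phi,tcp(phi))
```

```text
(array([ 0.6355, -0.1514,  0.2852]), [array([-2.4, -0.5]), array([1.6, 3. ])]) (array([0.6507, 0.1034, 0.2929]), [array([-1. , -0.3]), array([0.7, 1.1])])
chest coords -0.07513702352420203 -0.12967054544487774 0.18520973582676895 phi 67.91828714731741
chest coords -0.07677761309215289 0.125656739451837 0.19286464871466394 phi 68.29296099162029
78 [0.6996 0.0495 0.2829]
72 [0.6808 0.0507 0.2778]
66 [0.6625 0.0519 0.2708]
60 [0.6451 0.0531 0.2619]
54 [0.6287 0.0541 0.2513]
48 [0.6135 0.0552 0.239 ]
42 [0.5997 0.0561 0.2251]
36 [0.5874 0.0569 0.2099]
30 [0.5768 0.0576 0.1935]
24 [0.5679 0.0582 0.1761]
18 [0.5609 0.0586 0.1578]
```

```bash
python3 -c "
from g import *
c=cur();plan(c,[(.70,.0495,.352,85.8),(.70,.0495,.281,86.2)])"
```

```text
dx -0.458 dy 0.435 dz -0.023 az 0.000  rows 3.8
dx 0.000 dy 0.000 dz 0.284 az -0.004  rows 1.7
```

```bash
python3 -m jog '[{"dx":-0.458,"dy":0.435,"dz":-0.02,"ax":0,"ay":0,"az":0,"grip":-1},{"dx":-0.458,"dy":0.435,"dz":-0.02,"ax":0,"ay":0,"az":0,"grip":-1},{"dx":-0.458,"dy":0.435,"dz":-0.02,"ax":0,"ay":0,"az":0,"grip":-1},{"dx":-0.458,"dy":0.435,"dz":-0.02,"ax":0,"ay":0,"az":0,"grip":-1},{"dx":-0.458,"dy":0.435,"dz":-0.02,"ax":0,"ay":0,"az":0,"grip":-1}]'
python3 -m jog '[{"dx":0,"dy":0,"dz":0.1,"ax":0,"ay":0,"az":0,"grip":-1},{"dx":0,"dy":0,"dz":0.2,"ax":0,"ay":0,"az":0,"grip":-1},{"dx":0,"dy":0,"dz":0.28,"ax":0,"ay":0,"az":0,"grip":-1},{"dx":0,"dy":0,"dz":0.28,"ax":0,"ay":0,"az":0,"grip":-1},{"dx":0,"dy":0,"dz":0.28,"ax":0,"ay":0,"az":0,"grip":-1}]'
python3 - <<'E'
from g import *
c=cur();print(c)
xc=np.array([.998,-.066,0]);yc=np.array([.066,.998,0]);H=np.array([.719,-.027,.1])
p=lambda phi,r=.187,off=.075:H+xc*(-r*np.cos(np.radians(phi))+.0145)+yc*off+np.array([0,0,r*np.sin(np.radians(phi))])
F=frame(c[3])
for q in(72,69,66,63):print(q,np.round(F.T@(p(q)-c[:3])/.25,3))
print("incremental from node")
for q in(63,53,43,33,23):print(q,[np.round(F.T@(p(q-k)-p(q))/.25,3).tolist() for k in(2,4,6,8,10)])
E
```

```text
clock: 6.23
position: [0.7031, 0.0432, 0.3454]
ee_rot: [-0.0, 0.735, 0.678, -0.003]
contact_force: [0.4, 0.4, -1.0]
width: 0.0001
gripper_force: 0.0
clock: 6.65
position: [0.6986, 0.0497, 0.2775]
ee_rot: [-0.002, 0.732, 0.681, -0.002]
contact_force: [0.4, 0.7, 0.3]
width: -0.0001
gripper_force: 0.0
[np.float64(0.6986489064071572), np.float64(0.04972971261289521), np.float64(0.27754510701437096), np.float64(85.82648001194653)]
72 [-0.001 -0.072 -0.001]
69 [-0.002 -0.109  0.012]
66 [-0.002 -0.145  0.027]
63 [-0.002 -0.18   0.044]
incremental from node
63 [[-0.0, -0.023, 0.012], [-0.0, -0.046, 0.025], [-0.0, -0.068, 0.039], [-0.001, -0.089, 0.054], [-0.001, -0.111, 0.069]]
53 [[-0.0, -0.021, 0.016], [-0.0, -0.041, 0.033], [-0.0, -0.06, 0.05], [-0.001, -0.079, 0.068], [-0.001, -0.097, 0.087]]
43 [[-0.0, -0.017, 0.019], [-0.0, -0.034, 0.039], [-0.0, -0.05, 0.06], [-0.0, -0.066, 0.081], [-0.001, -0.08, 0.103]]
33 [[-0.0, -0.014, 0.022], [-0.0, -0.027, 0.045], [-0.0, -0.039, 0.068], [-0.0, -0.051, 0.091], [-0.0, -0.061, 0.115]]
23 [[-0.0, -0.01, 0.024], [-0.0, -0.019, 0.049], [-0.0, -0.027, 0.074], [-0.0, -0.034, 0.099], [-0.0, -0.04, 0.124]]
```

```bash
python3 -m jog '[{"dx":0,"dy":-0.036,"dz":0,"ax":0,"ay":0,"az":0,"grip":-1},{"dx":0,"dy":-0.072,"dz":0,"ax":0,"ay":0,"az":0,"grip":-1},{"dx":0,"dy":-0.109,"dz":0.012,"ax":0,"ay":0,"az":0,"grip":-1},{"dx":0,"dy":-0.145,"dz":0.027,"ax":0,"ay":0,"az":0,"grip":-1},{"dx":0,"dy":-0.18,"dz":0.044,"ax":0,"ay":0,"az":0,"grip":-1}]'
python3 -m jog '[{"dx":0,"dy":-0.023,"dz":0.012,"ax":0,"ay":0,"az":0,"grip":-1},{"dx":0,"dy":-0.046,"dz":0.025,"ax":0,"ay":0,"az":0,"grip":-1},{"dx":0,"dy":-0.068,"dz":0.039,"ax":0,"ay":0,"az":0,"grip":-1},{"dx":0,"dy":-0.089,"dz":0.054,"ax":0,"ay":0,"az":0,"grip":-1},{"dx":0,"dy":-0.111,"dz":0.069,"ax":0,"ay":0,"az":0,"grip":-1}]'
```

```text
clock: 7.07
position: [0.6555, 0.053, 0.2725]
ee_rot: [0.002, 0.732, 0.681, 0.002]
contact_force: [1.6, 0.4, 3.2]
width: 0.0002
gripper_force: 1.5
clock: 7.48
position: [0.6273, 0.0548, 0.2524]
ee_rot: [0.0, 0.732, 0.681, 0.0]
contact_force: [0.7, -0.2, 3.7]
width: -0.0003
gripper_force: 1.1
```

Contact is gentle at about 4 N, so I'll carry on round the arc.

```bash
python3 -m jog '[{"dx":0,"dy":-0.021,"dz":0.016,"ax":0,"ay":0,"az":0,"grip":-1},{"dx":0,"dy":-0.041,"dz":0.033,"ax":0,"ay":0,"az":0,"grip":-1},{"dx":0,"dy":-0.06,"dz":0.05,"ax":0,"ay":0,"az":0,"grip":-1},{"dx":0,"dy":-0.079,"dz":0.068,"ax":0,"ay":0,"az":0,"grip":-1},{"dx":0,"dy":-0.097,"dz":0.087,"ax":0,"ay":0,"az":0,"grip":-1}]'
python3 -m jog '[{"dx":0,"dy":-0.017,"dz":0.019,"ax":0,"ay":0,"az":0,"grip":-1},{"dx":0,"dy":-0.034,"dz":0.039,"ax":0,"ay":0,"az":0,"grip":-1},{"dx":0,"dy":-0.05,"dz":0.06,"ax":0,"ay":0,"az":0,"grip":-1},{"dx":0,"dy":-0.066,"dz":0.081,"ax":0,"ay":0,"az":0,"grip":-1},{"dx":0,"dy":-0.08,"dz":0.103,"ax":0,"ay":0,"az":0,"grip":-1}]'
python3 - <<'E'
from rig import manip
import cv2,numpy as np
a=[]
for n,(x,y) in(("side",(220,120)),("top",(250,90))):
    i=manip.get_image(n)["img"][y:y+130,x:x+190,::-1];a.append(cv2.resize(i,None,fx=2.2,fy=2.2,interpolation=cv2.INTER_CUBIC))
cv2.imwrite("pics/mid.png",np.vstack(a))
E
```

```text
clock: 7.9
position: [0.6029, 0.0565, 0.2298]
ee_rot: [-0.0, 0.732, 0.681, -0.0]
contact_force: [-0.9, 0.3, 2.3]
width: -0.0002
gripper_force: 0.8
clock: 8.32
position: [0.5831, 0.058, 0.2042]
ee_rot: [-0.0, 0.732, 0.681, -0.0]
contact_force: [-0.3, -0.5, 1.3]
width: 0.0
gripper_force: 0.6
```

View pics/mid.png

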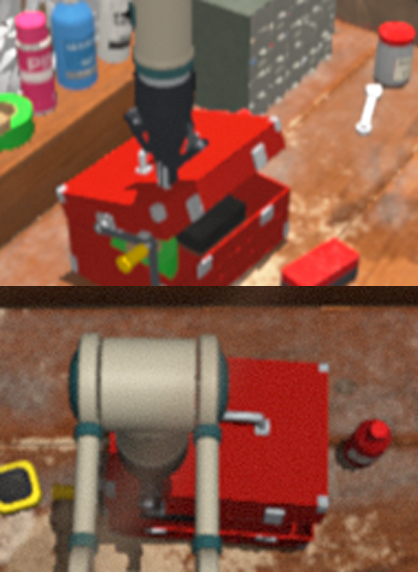

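The lid is following the fingers, nearly down, and the stay is folding upward with the knob at (130,258). The last part comes next, with a slower finish.

```bash
python3 -m jog '[{"dx":0,"dy":-0.014,"dz":0.022,"ax":0,"ay":0,"az":0,"grip":-1},{"dx":0,"dy":-0.027,"dz":0.045,"ax":0,"ay":0,"az":0,"grip":-1},{"dx":0,"dy":-0.039,"dz":0.068,"ax":0,"ay":0,"az":0,"grip":-1},{"dx":0,"dy":-0.051,"dz":0.091,"ax":0,"ay":0,"az":0,"grip":-1},{"dx":0,"dy":-0.061,"dz":0.115,"ax":0,"ay":0,"az":0,"grip":-1}]'
python3 -m jog '[{"dx":0,"dy":-0.005,"dz":0.012,"ax":0,"ay":0,"az":0,"grip":-1},{"dx":0,"dy":-0.01,"dz":0.024,"ax":0,"ay":0,"az":0,"grip":-1},{"dx":0,"dy":-0.015,"dz":0.037,"ax":0,"ay":0,"az":0,"grip":-1},{"dx":0,"dy":-0.019,"dz":0.049,"ax":0,"ay":0,"az":0,"grip":-1},{"dx":0,"dy":-0.023,"dz":0.06,"ax":0,"ay":0,"az":0,"grip":-1}]'
python3 -m jog '[{"dx":0,"dy":-0.003,"dz":0.008,"ax":0,"ay":0,"az":0,"grip":-1},{"dx":0,"dy":-0.006,"dz":0.016,"ax":0,"ay":0,"az":0,"grip":-1},{"dx":0,"dy":-0.009,"dz":0.024,"ax":0,"ay":0,"az":0,"grip":-1},{"dx":0,"dy":-0.009,"dz":0.032,"ax":0,"ay":0,"az":0,"grip":-1}]'
```

```text
clock: 8.83
position: [0.5679, 0.0591, 0.1754]
ee_rot: [-0.0, 0.732, 0.681, -0.0]
contact_force: [-0.7, -0.2, 0.4]
width: -0.0003
gripper_force: 0.4
clock: 9.25
position: [0.5627, 0.0594, 0.1609]
ee_rot: [0.0, 0.732, 0.681, 0.0]
contact_force: [-0.4, -0.0, 0.0]
width: -0.0
gripper_force: 0.3
clock: 9.58
position: [0.5604, 0.0596, 0.153]
ee_rot: [0.0, 0.732, 0.681, 0.0]
contact_force: [0.0, -0.2, 0.2]
width: -0.0004
gripper_force: 0.3
```

```bash
python3 -m jog '[{"dx":0,"dy":0,"dz":0.006,"ax":0,"ay":0,"az":0,"grip":-1},{"dx":0,"dy":0,"dz":0.012,"ax":0,"ay":0,"az":0,"grip":-1},{"dx":0,"dy":0,"dz":0.012,"ax":0,"ay":0,"az":0,"grip":-1}]'
python3 -m jog '[{"dx":0,"dy":0,"dz":0.006,"ax":0,"ay":0,"az":0,"grip":-1},{"dx":0,"dy":0,"dz":0.012,"ax":0,"ay":0,"az":0,"grip":-1},{"dx":0,"dy":0,"dz":0.012,"ax":0,"ay":0,"az":0,"grip":-1}]'
```

```text
clock: 9.83
position: [0.5606, 0.0596, 0.1501]
ee_rot: [0.0, 0.732, 0.681, 0.0]
contact_force: [0.8, -0.5, -0.5]
width: 0.0003
gripper_force: 0.0
clock: 10.08
position: [0.5608, 0.0596, 0.15]
ee_rot: [0.001, 0.732, 0.681, 0.001]
contact_force: [-4.7, 0.2, 15.1]
width: -0.0
gripper_force: 7.6
```

It stopped hard at z = 0.150 with 15 N, which is the shut height. I'll hold briefly, lift off and look.

```bash
python3 -m jog '[{"dx":0,"dy":0,"dz":0.004,"ax":0,"ay":0,"az":0,"grip":-1},{"dx":0,"dy":0,"dz":0.004,"ax":0,"ay":0,"az":0,"grip":-1},{"dx":0,"dy":0,"dz":0.004,"ax":0,"ay":0,"az":0,"grip":-1}]'
python3 -m jog '[{"dx":0,"dy":0,"dz":-0.04,"ax":0,"ay":0,"az":0,"grip":-1},{"dx":0,"dy":0,"dz":-0.15,"ax":0,"ay":0,"az":0,"grip":-1},{"dx":0,"dy":0,"dz":-0.3,"ax":0,"ay":0,"az":0,"grip":-1},{"dx":0,"dy":0,"dz":-0.45,"ax":0,"ay":0,"az":0,"grip":-1},{"dx":0,"dy":0,"dz":-0.6,"ax":0,"ay":0,"az":0,"grip":-1}]'
python3 -m jog '[{"dx":0,"dy":-0.15,"dz":0,"ax":0,"ay":0,"az":0,"grip":-1},{"dx":0,"dy":-0.3,"dz":0,"ax":0,"ay":0,"az":0,"grip":-1},{"dx":0,"dy":-0.45,"dz":0,"ax":0,"ay":0,"az":0,"grip":-1},{"dx":0,"dy":-0.6,"dz":0,"ax":0,"ay":0,"az":0,"grip":-1},{"dx":0,"dy":-0.6,"dz":0,"ax":0,"ay":0,"az":0,"grip":-1}]'
python3 - <<'E'
from rig import manip
import cv2,numpy as np
a=[]
for n,(x,y) in(("side",(220,150)),("top",(230,100))):
    i=manip.get_image(n)["img"][y:y+150,x:x+200,::-1];a.append(cv2.resize(i,None,fx=4,fy=4,interpolation=cv2.INTER_CUBIC))
cv2.imwrite("pics/end.png",cv2.resize(np.hstack(a),None,fx=.5,fy=.5,interpolation=cv2.INTER_AREA))
E
```

```text
clock: 10.33
position: [0.5608, 0.0596, 0.1499]
ee_rot: [0.001, 0.732, 0.681, 0.001]
contact_force: [-5.2, -0.6, 20.1]
width: -0.0001
gripper_force: 9.9
clock: 10.75
position: [0.5602, 0.0596, 0.2976]
ee_rot: [-0.0, 0.732, 0.681, -0.0]
contact_force: [1.6, -0.0, -1.0]
width: 0.0003
gripper_force: 0.0
clock: 11.17
position: [0.4035, 0.0712, 0.2961]
ee_rot: [-0.002, 0.732, 0.681, -0.002]
contact_force: [-1.3, 0.8, -0.8]
width: 0.0001
gripper_force: 0.0
```

View pics/end.png

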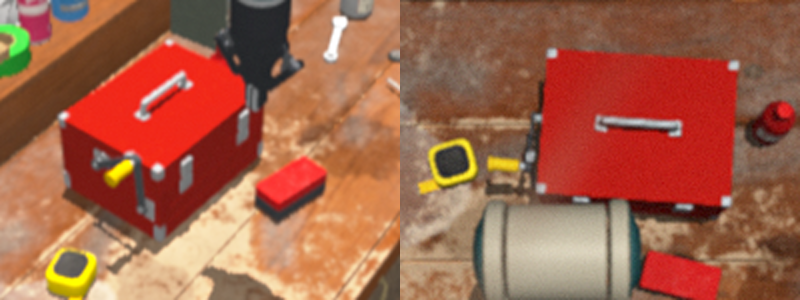

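The lid is shut flush, the stay is folded with its knob at (118,172) in the side crop, the tape, bit box and bottle look unmoved, and the robot is clear of everything. I'm handing in.

```bash
python3 -c "
from rig import manip
print(manip.sign_off())"
```

```text
the job is handed in; nothing more can be done
None
```

I unlocked the stay by lifting its knob past centre and lowered the lid under control until it was fully shut on the rim (about 11 s, peak push about 20 N). By eye in the final pictures the bottle, bit box and tape measure had not moved, and the job is handed in.

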